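# Eject a sample stem and hold it centred in the measuring ring

### The job

Push the black tab of the ejector slide fully in so that it shoves the steel sample stem out from under the hood to the open end of its rack, then take the stem by its knob and lift it out. Lower it upright through the measuring ring on the stand until its tip hangs inside the mouth of the porcelain mortar below, touching neither stand nor mortar with it, and finish while still holding it there, steady, upright and centred in the ring. Leave the mortar, dropper bottle, petri dish and marker where they are.

Things in the scene. Friction and masses are not known exactly. Their poses are not given: they have to be found in the camera images.
- rack: Fixed rack, 104 x 62 mm, 143 tall, left or right, yaw to 0.4 rad. Origin on desk under the stem's home; -x: way the stem is pushed (towards robot). Rails along x (tops z = 90, slot 11) with ledges at y = +-12 and an end stop (tops z = 96). Hood over home: x -14 to 16, z to 143, 40 wide. Bridge x 24 to 37, top z = 109. Pushed out, the stem hangs at about x = -45, y = 0, free round its knob. All mm.
- ejector (a joint): Travel of the spring ejector slide in m: 0 at rest, 0.045 fully in (hard stop). Pushing its tab along the rack's -x takes about 2 N at first and 6 N at the end, plus a little damping. It springs back to 0 when let go; the stem stays at the open end.
- ejector_tab (a point): Middle of the top edge of the back face of the ejector's black tab (face turned to the rack's +x; push it towards the rack's -x). Upright plate 8 mm thick, 26 mm wide, from z = 92 to 137.5 mm above the desk; nothing taller than 90 mm stands behind it. In the rack's frame at y = 0, x = 74 mm at rest, 29 mm fully in.
- stem: Loose steel sample stem, 35 to 70 g, upright, hanging by its flange on the rails. Origin at the tip (lower end) of the rod, z up along the stem. From the tip up: rod 8 mm diameter to 75 mm, flange 20 mm diameter to 79 mm, round knob 14 mm diameter to 119 mm (grasp it here). In the rack the tip is 15 mm above the desk.
- stem_waist (a point): Point on the stem's axis, 47 mm above its tip; it lies about at the measuring ring when the job is done. (Room, for the way in: the desk's left rear part is under a tall clear-panelled hood whose near corner post rises at about x = 0.56, y = 0.29 m; a microscope on its own table stands at about x = 0.22, y = 0.37. Pass between them, over y = 0 to 0.25 stay in front of the hood.)
- stand: Fixed measuring stand, grey base plate 104 x 78 x 8 mm, turned up to 0.4 rad, left or right of the rack. Origin on the desk under the bore, z up; a column at x = +52 mm carries the ring on an arm; a small black clamp knob on its +y side reaches y = 26 mm. Nothing on it is higher than 84 mm.
- bore (a point): Centre of the upper mouth of the measuring ring, 80 mm above the desk. Ring 40 mm outside diameter, vertical through bore 18 mm in diameter, 16 mm deep (z = 64 to 80 mm). The stem's rod passes with 5 mm to spare all round; its flange does not.
- mortar: Small white porcelain mortar, 53 mm across, 27 mm tall, open upward, loose on the stand's base under the ring (up to 4 mm off centre). Origin at the centre of its underside, 8 mm above the desk; its rim is 35 mm above the desk, the hollow 18 mm deep in the middle.
- dropper_bottle: Bystander: amber dropper bottle, 30 mm in diameter, 74 mm tall. Origin at the underside.
- petri_4: Bystander: clear petri dish, 58 mm across, 5 mm high, lying between rack and stand. Origin at the underside.
- marker_1: Bystander: felt marker lying near the desk's front edge, 11 x 125 x 12 mm. Origin at the underside.
Not all that is in view belongs to the job. Leave any blue look-alike of the stand alone.

How it is judged (in metres and radians):
On the way, in this order (a step that is already met when the one before it is completed fails the run):
1. the ejector slide is pushed in and the stem stands at the open end of the rack (value of joint ejector above 0.04 m and x of stem in the frame of rack below -0.038 m), for 0.1 s.
2. the stem is held in the gripper, lifted clear above ring height (height (world z) of stem above 0.082 m and contact force between the fingers and stem above 1 N), for 0.1 s.
At the end, for the whole second after the job is handed in: Stem held still in the gripper, upright within 0.08 rad, its axis within 3 mm of the bore centre at the ring, its tip below the mortar's rim, touching neither stand nor mortar; mortar moved under 5 mm, bystanders under 15 mm (horizontal distance between stem_waist and bore below 0.003 m and angle between stem's own z axis and vertical below 0.08 rad and z of stem in the frame of mortar below 0.0265 m and contact force between the fingers and stem above 1 N and contact force between stem and stand below 0.1 N and contact force between stem and mortar below 0.1 N and linear speed of stem below 0.02 m/s and distance of mortar from where it was at the start of the episode below 0.005 m and distance of each of dropper_bottle, petri_4, marker_1 from where it was at the start of the episode below 0.015 m); the arm keeps its last pose, push and grip.
It fails at once if the stem touches the measuring stand or its ring (contact force between stem and stand above 0.1 N).
It fails at once if the stem touches the mortar (contact force between stem and mortar above 0.1 N).
It fails at once if the mortar is shifted or a bystander knocked away (distance of mortar from where it was at the start of the episode above 0.005 m or distance of any of dropper_bottle, petri_4, marker_1 from where it was at the start of the episode above 0.015 m).
It also fails if it takes over 64 s, if anything falls off the work surface, if the arm or the gripper's body presses on something with over 40 N, if the wrist force passes 120 N, or if a joint passes its speed limit or range.

### The arm

A 7-joint arm with a two-finger parallel gripper is mounted at the origin on a cart in front of the work surface, level with it; the furniture and walls round the work are solid. World frame = base frame: x ahead of the robot, y to its left, z up, the work surface at z = 0. Lengths are in mm, angles in rad, forces in N, time in s.
With the tool pointing down it reaches from about 375 to 925 mm from the base axis. Payload 3.1 kg.
Tool frame: the origin (TCP) lies midway between the tips of the shut fingers; the grasp point (between the pads) lies 19 mm behind it; z points along the fingers, x is the direction in which the jaws open and shut, and the axes are right-handed (so a half turn about z gives the same grasp; the last joint's range is limited). The gripper opens to 85 mm and grips with 20 to 120 N. Pads are 22 mm wide; open, the fingers measure 114 mm over their backs; the gripper's body (76 mm by 85 mm) begins 54 mm behind the grasp point. The pads swing forward as they close: fully open they stand 13 mm farther back than shut.
Start: joints at [1.058, 0.383, 0.044, 1.598, -0.018, 1.161, -0.05], TCP at [261.973, -594.872, 231.269] pointing down, gripper open.
Joint ranges: [-2.61, 2.61], [-0.41, 2.15], [-1.48, 1.57], [0, 2.5], [-1.57, 4.71], [0.05, 1.97], [-2.85, 2.85]. Speed limits (rad/s): [2.79, 2.79, 3.14, 3.14, 3.14, 3.14, 3.14].

### API

Orientations are given as a rotation vector (axis times angle).
In Python, from rig import robot gives the robot as it stands. The module is installed in compiled form; this text tells all that it offers.
- The arm moves only by the tool carry_out, never from a script. Its argument "motion" is a list of rows, each an object with "linear": the shift along the tool's x, y, z in mm, a list of three; "rotation": the turn, a rotation vector about the tool's x, y, z in degrees, a list of three; "gripper": the opening, from 0 (shut) to 1 (fully open). A call has 1 to 8 rows; each row shifts and turns the commanded pose from where the row before left it, along the tool's axes as they then stand; what a row does not reach is not made up. A row lasts 1/10 s, in which the tool goes at most 50 mm and 8.59 degrees, less where a joint would pass 70% of its speed; a pose out of reach is approached as far as the arm can. A call is refused whole if a number of a shift passes 50 or a number of a turn 8.59, either way. A call with a gripper value outside its range is refused whole. The fingers move at their own pace and stop on an object; the grip force is fixed at half the most. Time passes only in rows, so rows that do not move let the fingers close. It gives the time, the measured TCP pose, the force and the opening at its end, in the units of the state.
- robot.read_state(): the state, without advancing time (a new reading comes with each control period).
- robot.read_camera(name): name is "side" or "top" or "wrist"; returns the picture (400x640x3 uint8, red, green, blue); there is no depth.
- robot.camera_model(name): a dict with "camera_matrix" (3x3 intrinsics, pixels), "k1" (the pictures are not rectified: a ray, as slopes to the right and down, at radius r is drawn at 1 + k1 r^2 times it, then the intrinsics apply), "world_from_camera" (4x4, takes a point from camera to world coordinates); the wrist camera has in their place "hand_eye" (4x4, takes a point from camera to tool coordinates, whose origin is the TCP and whose axes are the tool frame's). Camera axes: x right, y up, looking along -z (the intrinsics and any distortion apply to the point x, -y, -z); pixel columns grow to the right and rows downward; lengths in mm; the calibration is good to about 2 mm. A picture is of the moment at which its call begins: read the wrist's pose just before it. camera_model takes no time and is no camera call.
- robot.hand_in(): hands the job in, once; it reports no verdict.
Trained networks look in the newest picture that a camera, given by its name, has taken for a name from the list of things; names that differ only in an ending like _2 or _b are one class to them, and where a whole thing is asked for, a point or a joint stands for the part that bears it (a point fixed in the world has none). Each returns a list of dicts, best first, with "confidence" (0 to 1); they miss things now and then, are a little off and sometimes report something else, mostly with a low value. They report only what shows in the picture. A call takes as long as a camera call. They do not tell look-alikes from the thing itself.
- robot.boxes_of(camera, thing): "rect" ([centre column, centre row, width, height] as shares, 0 to 1, of the picture: columns of its width, rows of its height, round what is visible of it).
- robot.regions_of(camera, thing): "pixels" (400x640 bool, what is visible of it) and "rect" ([centre column, centre row, width, height] as shares, 0 to 1, of the picture: columns of its width, rows of its height, round what is visible of it).
The state is a dict: "clock": time; "qpos": joint angles; "joint_velocities": joint speeds; "joint_torque": joint torques, N m; "eef_pos": TCP position; "tcp_rot": TCP orientation; "force": force on the tool from outside, world axes, zero at the start; "wrist_torque": the same for the moment, N m; "grip_width": finger opening in mm.
Only numpy, scipy, OpenCV 4.12 (cv2) and the standard library are available. Lean on these libraries where they do the work, as an engineer would, in place of code of your own. Each camera call takes 0.05 s, during which the arm holds its last target. There are 200 camera calls.

## Working session

There is one attempt and no reset: what is moved stays moved. The work goes in short steps, Python scripts to look and compute and a tool call to move; the robot and the scene stay as the last step left them, time stands still between calls to the robot, and variables do not carry over. Pictures are saved under pics/ and viewed, about 8 in all and at most 12, crops included, and the job is handed in when it is done.

Besides the shell and the picture viewer there is one more tool, called after ">>>" by a JSON object that holds its "op" and its "data". carry_out: Moves the arm, as the interface text tells. Its arguments: {"type":"object","properties":{"motion":{"type":"array","items":{"type":"object","properties":{"linear":{"type":"array","items":{"type":"number"}},"rotation":{"type":"array","items":{"type":"number"}},"gripper":{"type":"number"}}}}},"required":["motion"]}

```bash
mkdir -p pics
cat > h.py <<'E'
import numpy as np, cv2
from rig import robot
from scipy.spatial.transform import Rotation as R
def save(n,f,crop=None,s=1):
    im=robot.read_camera(n)
    o=im if crop is None else im[crop[1]:crop[3],crop[0]:crop[2]]
    if s!=1:o=cv2.resize(o,None,fx=s,fy=s,interpolation=cv2.INTER_CUBIC)
    cv2.imwrite('pics/'+f,o[:,:,::-1]); return im
def cam(n,st=None):
    m=robot.camera_model(n)
    if n=='wrist':
        st=st or robot.read_state();T=np.eye(4);T[:3,:3]=R.from_rotvec(st['tcp_rot']).as_matrix();T[:3,3]=st['eef_pos']
        W=T@np.array(m['hand_eye'])
    else: W=np.array(m['world_from_camera'])
    return np.array(m['camera_matrix']),m['k1'],W
def ray(n,u,v,st=None):
    K,k,W=cam(n,st);a=np.array([(u-K[0,2])/K[0,0],(v-K[1,2])/K[1,1]]);b=a.copy()
    for _ in range(20):b=a/(1+k*(b@b))
    return W[:3,3],W[:3,:3]@np.array([b[0],-b[1],-1])
def atz(n,u,v,z,st=None):
    o,d=ray(n,u,v,st);return o+d*(z-o[2])/d[2]
def proj(n,P,st=None):
    K,k,W=cam(n,st);p=(np.atleast_2d(P)-W[:3,3])@W[:3,:3];a=np.c_[p[:,0]/-p[:,2],-p[:,1]/-p[:,2]]
    a=a*(1+k*(a**2).sum(1))[:,None];return a@np.diag([K[0,0],K[1,1]])+K[:2,2]
E
python3 - <<'E'
from h import *
print(robot.read_state())
for c in('top','side'):
    save(c,c+'0.png');print(c,cam(c))
    for t in('rack','ejector_tab','stem','stand','mortar','dropper_bottle','petri_4','marker_1'):
        for r in robot.boxes_of(c,t)[:3]:
            print(t,round(r['confidence'],2),np.round(np.array(r['rect'])*[640,400,640,400]))
E
```

```text
{'clock': 0.0, 'qpos': array([ 1.05816801,  0.38386615,  0.04379951,  1.59961826, -0.01790599,
        1.16121696, -0.04985341]), 'joint_velocities': array([-3.96107239e-05, -8.87225156e-04, -7.23212929e-04,  9.00924233e-04,
        6.47993260e-04, -2.76433697e-05,  7.29014453e-04]), 'joint_torque': array([ 6.58980480e-05, -4.33459318e+01,  1.02463357e+00, -2.49510938e+01,
        1.05782098e-02,  1.13910789e-02, -1.61324488e-05]), 'eef_pos': array([ 261.59295242, -593.97324714,  229.84600554]), 'tcp_rot': array([-2.63027044,  1.71541054,  0.00367943]), 'force': array([-0.14463108,  0.14946382,  0.59305279]), 'wrist_torque': array([ 0.05323291, -0.03929128,  0.02090313]), 'grip_width': 85.47610154482241}
top (array([[424.85942265,   0.        , 324.2122337 ],
       [  0.        , 424.85942265, 203.55307406],
       [  0.        ,   0.        ,   1.        ]]), -0.08554702828678973, array([[ 1.81175819e-02,  9.91335097e-01, -1.30101802e-01,
         4.33231605e+02],
       [-9.99824421e-01,  1.85858584e-02,  2.38592330e-03,
        -3.46116633e+01],
       [ 4.78330318e-03,  1.300357
[... 663 characters left out ...]
1701528, array([[ 9.35487994e-01,  2.23063006e-01, -2.74053113e-01,
         3.36761361e+02],
       [-3.52687952e-01,  6.37176668e-01, -6.85286146e-01,
        -6.12876049e+02],
       [ 2.17582616e-02,  7.37732193e-01,  6.74742758e-01,
         6.68900318e+02],
       [ 0.00000000e+00,  0.00000000e+00,  0.00000000e+00,
         1.00000000e+00]]))
rack 0.64 [279. 178.  69.  86.]
ejector_tab 0.76 [303. 149.  27.  29.]
stand 0.88 [283. 319.  71.  67.]
stand 0.66 [364. 166.  57.  51.]
stand 0.62 [352. 258.  69.  63.]
mortar 0.65 [345. 261.  35.  22.]
mortar 0.47 [347. 220.  28.  20.]
dropper_bottle 0.66 [393. 198.  19.  35.]
petri_4 0.66 [344. 222.  30.  19.]
marker_1 0.9 [245. 258.  14.  52.]
```

View pics/top0.png

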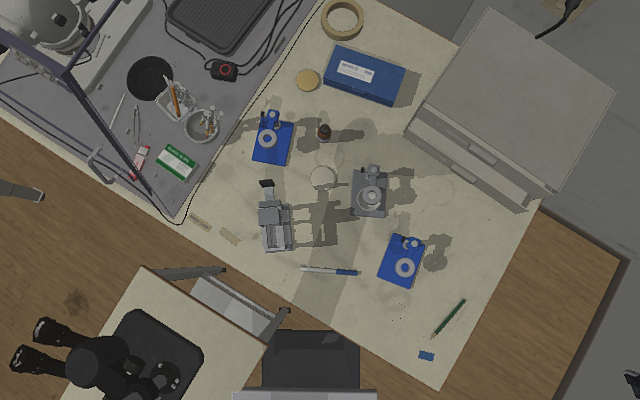

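View pics/side0.png

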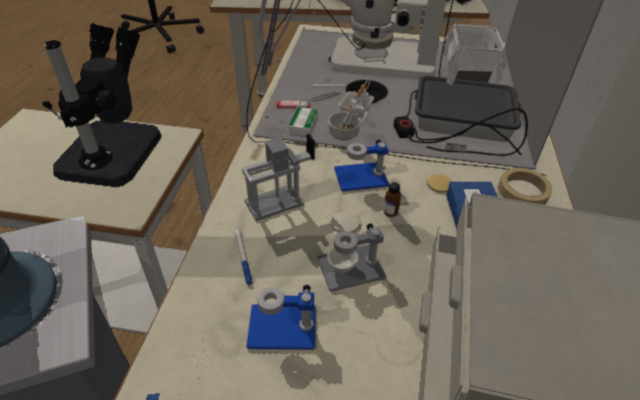

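The top view shows the rack at (276,215) with its tab up at (267,184). The grey stand is at (370,192), with blue look-alikes at (272,138) and (403,258), the petri dish at (323,177) and the cabinet at right rear. The side view agrees. Next I'll compute coarse poses.

```bash
python3 - <<'E'
from h import *
print(robot.camera_model('wrist'))
print(R.from_rotvec(robot.read_state()['tcp_rot']).as_matrix().round(2))
def tri(a,b):
    A=[];y=[]
    for n,(u,v) in (('top',a),('side',b)):
        o,d=ray(n,u,v);d/=np.linalg.norm(d);M=np.eye(3)-np.outer(d,d);A.append(M);y.append(M@o)
    return np.linalg.solve(sum(A),sum(y)).round(1)
im=[robot.read_camera('top'),robot.read_camera('side')]
c={}
for n in('top','side'):
    for t in('ejector_tab','mortar','rack','stand'):
        r=robot.regions_of(n,t)
        for q in r[:3]:
            v,u=np.nonzero(q['pixels']);print(n,t,round(q['confidence'],2),len(u),u.mean().round(1),v.mean().round(1),u.min(),u.max(),v.min(),v.max())
print('tab top',tri((267,181),(310,138)),'atz',atz('top',267,181,137))
print('ring',tri((371,200),(346,241)),atz('top',371,200,80))
print('cab',atz('top',407,130,150),atz('top',530,210,150),'marker',atz('top',329,270,0),'bottle',atz('top',325,135,0),'petri',atz('top',323,177,0))
E
python3 - <<'E'
import sys; sys.path.insert(0,'.')
import cv2,numpy as np
a=cv2.imread('pics/top0.png')[165:265,235:315];b=cv2.imread('pics/side0.png')[130:220,235:325]
a=cv2.resize(a,(400,500),interpolation=3);b=cv2.resize(b,(400,400),interpolation=3)
o=np.zeros((500,800,3),np.uint8);o[:,:400]=a;o[:400,400:]=b;cv2.imwrite('pics/crop1.png',o)
E
```

```text
{'camera_matrix': array([[315.89639325,   0.        , 317.72020622],
       [  0.        , 315.89639325, 197.60891327],
       [  0.        ,   0.        ,   1.        ]]), 'k1': 0.003529750866706408, 'hand_eye': array([[ 9.99999964e-01,  2.66868252e-04,  3.43064158e-05,
         6.49082239e-01],
       [ 2.63376444e-04, -9.44793441e-01, -3.27666423e-01,
        -8.41888457e+01],
       [-5.50312889e-05,  3.27666421e-01, -9.44793477e-01,
        -1.42963096e+02],
       [ 0.00000000e+00,  0.00000000e+00,  0.00000000e+00,
         1.00000000e+00]])}
[[ 0.4  -0.92  0.  ]
 [-0.92 -0.4  -0.  ]
 [ 0.   -0.   -1.  ]]
top ejector_tab 0.61 235 267.9 189.4 259 274 179 209
top ejector_tab 0.27 195 324.5 133.5 319 331 124 142
top mortar 0.53 219 368.3 201.3 358 381 190 209
top mortar 0.49 203 267.6 187.6 259 274 179 199
top rack 0.56 1788 274.0 220.9 258 292 179 252
top rack 0.54 213 324.2 133.1 318 331 124 142
top stand 0.87 1529 272.5 139.6 253 292 111 165
top stand 0.7 1670 400.8 260.4 378 423 233 287
top stand 0.65 1536 368.9 191.0 349 387 164 217
side ejector_tab 0.78 258 308.6 150.4 298 315 136 161
side mortar 0.63 499 342.5 260.3 328 358 249 272
side rack 0.57 3103 276.0 178.8 243 314 135 219
side stand 0.75 2398 355.0 259.4 319 386 224 290
side stand 0.57 3744 282.9 320.1 247 315 284 348
side stand 0.56 1865 363.3 168.5 335 389 140 192
tab top [580.6  74.8 135.9] atz [580.76276307  74.56520158 137.        ]
ring [ 562.7 -135.    74.7] [ 555.60911448 -132.62954226   80.        ]
cab [ 684.11730966 -194.441464    150.        ] [ 532.18054288 -432.42441912  150.        ] marker [409.87671079 -50.07016599   0.        ] bottle [715.41180147 -35.81469777   0.        ] petri [617.34001092 -33.0491086    0.        ]
```

View pics/crop1.png

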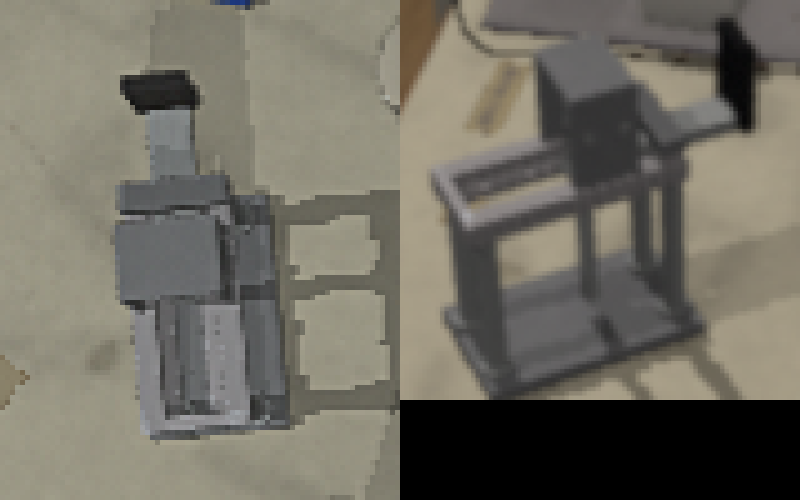

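>>> {"op": "carry_out", "data": {"motion": [{"linear":[-30,-25,-9]},{"linear":[-30,-25,-9]},{"linear":[-30,-25,-9]},{"linear":[-30,-25,-9]},{"linear":[-30,-25,-9]},{"linear":[-30,-25,-9]},{"linear":[-30,-25,-9]},{"linear":[-30,-25,-9]}]}}

```text
validation failed for argument at $.mo...
```

>>> {"op": "carry_out", "data": {"motion": [{"linear":[0,0,0],"rotation":[0,0,6]},{"linear":[0,0,0],"rotation":[0,0,6]},{"linear":[0,0,0],"rotation":[0,0,6]},{"linear":[0,0,0]}]}}

```text
validation failed for argument at $.mo...
```

```bash
cat >> h.py <<'E'
def delta(goal,yaw=None):
    "tool-frame shift (after turning tool so that tool y = rack -x with rack yaw) ; yaw None: as it stands"
    s=robot.read_state();M=R.from_rotvec(s['tcp_rot'])
    if yaw is not None:
        c,n=np.cos(yaw),np.sin(yaw);G=R.from_matrix(np.array([[n,-c,0],[-c,-n,0],[0,0,-1]]))
        print('rot tool deg',np.degrees((M.inv()*G).as_rotvec()).round(2)); 
    print('pos',s['eef_pos'].round(1),'t',round(s['clock'],2),'w',round(s['grip_width'],1),'F',s['force'].round(1),'shift',M.inv().apply(np.array(goal)-s['eef_pos']).round(1))
E
python3 -c "
from h import *
delta((480,40,290),0.1)"
```

```text
rot tool deg [-0.    0.   18.04]
pos [ 262.  -594.9  231.3] t 1.4 w 85.5 F [ 0.3 -0.1 -0. ] shift [-493.2 -455.4  -58.7]
```

>>> {"op": "carry_out", "data": {"motion": [{"linear":[-30,-25,-9],"rotation":[0,0,0],"gripper":1},{"linear":[-30,-25,-9],"rotation":[0,0,0],"gripper":1},{"linear":[-30,-25,-9],"rotation":[0,0,0],"gripper":1},{"linear":[-30,-25,-9],"rotation":[0,0,0],"gripper":1},{"linear":[-30,-25,-9],"rotation":[0,0,0],"gripper":1},{"linear":[-30,-25,-9],"rotation":[0,0,0],"gripper":1},{"linear":[-30,-25,-9],"rotation":[0,0,0],"gripper":1},{"linear":[-30,-25,-9],"rotation":[0,0,0],"gripper":1}]}}

```text
clock: 2.2
eef_pos: [348.5, -293.1, 303.9]
tcp_rot: [2.631, -1.716, 0.001]
force: [0.3, 0.3, -0.5]
grip_width: 85.6
```

```bash
python3 -c "
from h import *
delta((480,40,290),0.1)"
```

```text
rot tool deg [-0.02 -0.04 18.03]
pos [ 348.5 -293.1  303.9] t 2.2 w 85.6 F [ 0.3  0.3 -0.5] shift [-251.9 -254.5   13.8]
```

>>> {"op": "carry_out", "data": {"motion": [{"linear":[-31.5,-32,1.5],"rotation":[0,0,0],"gripper":1},{"linear":[-31.5,-32,1.5],"rotation":[0,0,0],"gripper":1},{"linear":[-31.5,-32,1.5],"rotation":[0,0,0],"gripper":1},{"linear":[-31.5,-32,1.5],"rotation":[0,0,0],"gripper":1},{"linear":[-31.5,-32,1.5],"rotation":[0,0,0],"gripper":1},{"linear":[-31.5,-32,1.5],"rotation":[0,0,0],"gripper":1},{"linear":[-31.5,-32,1.5],"rotation":[0,0,0],"gripper":1},{"linear":[-31.5,-32,1.5],"rotation":[0,0,0],"gripper":1}]}}

```text
clock: 3.0
eef_pos: [481.5, 40.8, 291.7]
tcp_rot: [-2.631, 1.717, -0.002]
force: [0.9, -0.5, 0.2]
grip_width: 85.1
```

>>> {"op": "carry_out", "data": {"motion": [{"linear":[0,0,0],"rotation":[0,0,6],"gripper":0},{"linear":[0,0,0],"rotation":[0,0,6],"gripper":0},{"linear":[0,0,0],"rotation":[0,0,6],"gripper":0},{"linear":[0,0,0],"rotation":[0,0,0],"gripper":0},{"linear":[0,0,0],"rotation":[0,0,0],"gripper":0}]}}

```text
clock: 3.5
eef_pos: [481.0, 39.1, 291.4]
tcp_rot: [-2.332, 2.104, -0.0]
force: [-0.2, 0.7, 0.9]
grip_width: 12.3
```

Run:
```python
from h import *
delta((480,40,290),0.1)
save('wrist','w1.png')
for t in('rack','ejector_tab','stem','stand','mortar'):
    for q in robot.regions_of('wrist',t)[:3]:
        v,u=np.nonzero(q['pixels']);print(t,round(q['confidence'],2),len(u),u.min(),u.max(),v.min(),v.max())
```

```text
rot tool deg [-0.01 -0.01  0.16]
pos [481.   39.1 291.4] t 3.5 w 12.3 F [-0.2  0.7  0.9] shift [-1.   0.9  1.4]
rack 0.62 5471 267 321 60 194
ejector_tab 0.97 1178 272 302 59 128
stand 0.92 5488 422 517 38 134
stand 0.81 5149 443 548 161 246
stand 0.73 888 257 324 0 22
mortar 0.62 943 445 488 81 126
```

View pics/w1.png

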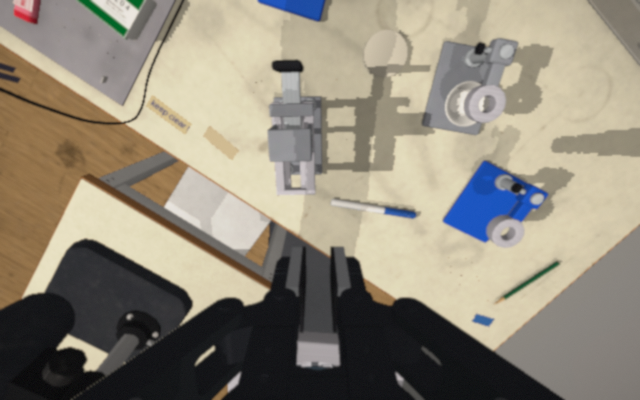

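The wrist view shows the rack at u 270–322 with its tab at (287,66) and the end stop at (295,192). The grey stand's ring is at (487,104).

Run:
```python
from h import *
im=robot.read_camera('wrist');o=cv2.resize(im[50:205,255:330],None,fx=5,fy=5,interpolation=3)[:, :, ::-1]
s=cv2.resize(im[30:140,415:525],(420,420),interpolation=3)[:,:,::-1]
c=np.zeros((775//1,800,3),np.uint8);c[:775,:375]=o[:775];c[:420,378:798]=s
c=cv2.resize(c,None,fx=.774,fy=.774);cv2.imwrite('pics/c2.png',c)
```

```text
(no output)
```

View pics/c2.png

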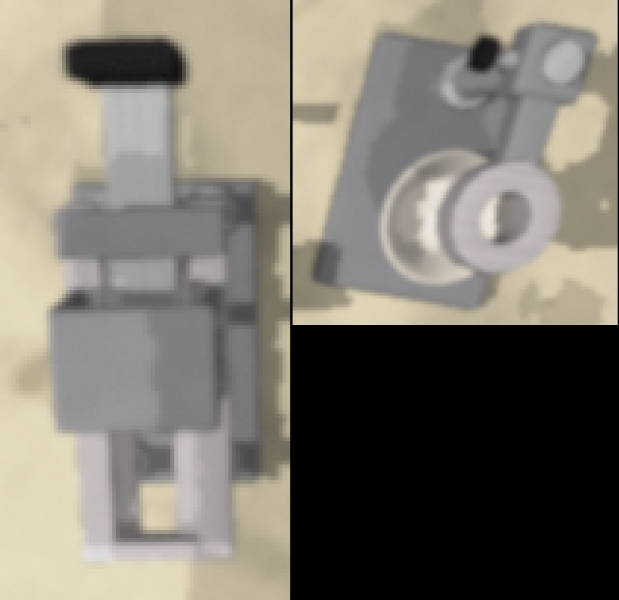

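Run:
```python
from h import *
f=lambda a,b,z:atz('wrist',255+a/3.87,50+b/3.87,z)[:2]
tab=f(123,42,137.5);tb=[f(66,43,137.5),f(181,43,137.5)]
hb=(f(54,308,143)+f(213,308,143))/2;hf=(f(55,432,143)+f(217,431,143))/2;en=f(157,555,96)
print(tab,np.linalg.norm(tb[0]-tb[1]),hb,hf,en)
for p,q in((tab,en),(tab,hf),(hb,hf)):
    d=p-q;print(np.linalg.norm(d),np.arctan2(d[1],d[0]))
y=f(54,308,143)-f(213,308,143);print('w',np.linalg.norm(y),np.arctan2(y[1],y[0])-np.pi/2)
print('bore',atz('wrist',485.2,103.1,80))
```

```text
[584.42022368  75.64935341] 25.68204482883246 [527.02910118  68.74195932] [497.65710738  66.03943281] [450.83148812  60.40378651]
134.4558573557537 0.11363153279245554
87.29369348879 0.11031080944261878
29.496061928245926 0.09175197983627198
w 37.302811627183104 0.10076499379939463
bore [ 567.82070185 -133.74040153   80.        ]
```

```bash
cat >> h.py <<'E'
YAW=0.108;O=np.array([511.2,67.4])
def rk(x,y,z): return np.array([*(O+[x*np.cos(YAW)-y*np.sin(YAW),x*np.sin(YAW)+y*np.cos(YAW)]),z])
def inrk(p): d=np.array(p[:2])-O;return np.array([d[0]*np.cos(YAW)+d[1]*np.sin(YAW),-d[0]*np.sin(YAW)+d[1]*np.cos(YAW),p[2]])
E
python3 -c "
from h import *
delta(rk(102,0,220),YAW)"
```

```text
rot tool deg [-0.01 -0.   -0.41]
pos [481.   39.1 291.3] t 3.85 w -0.1 F [ 0.2 -0.7 -0.9] shift [ -25.9 -134.9   71.3]
```

>>> {"op": "carry_out", "data": {"motion": [{"linear":[-6.5,-34,10],"rotation":[0,0,-0.4],"gripper":0},{"linear":[-6.5,-34,15],"rotation":[0,0,0],"gripper":0},{"linear":[-6.5,-34,20],"rotation":[0,0,0],"gripper":0},{"linear":[-6.5,-34,26],"rotation":[0,0,0],"gripper":0},{"linear":[0,0,0],"rotation":[0,0,0],"gripper":0},{"linear":[0,0,0],"rotation":[0,0,0],"gripper":0}]}}

```text
clock: 4.45
eef_pos: [612.8, 79.5, 218.2]
tcp_rot: [2.336, -2.097, -0.006]
force: [-0.5, -0.4, 1.0]
grip_width: 0.3
```

Run:
```python
from h import *
delta(rk(102,0,115),YAW)
save('wrist','w3.png',(180,80,460,400),1.8);s=robot.read_state()
print(inrk(s['eef_pos']), proj('wrist',[rk(74,-13,137.5),rk(74,13,137.5),s['eef_pos']]))
for q in robot.regions_of('wrist','ejector_tab')[:2]:
    v,u=np.nonzero(q['pixels']);print(round(q['confidence'],2),len(u),u.min(),u.max(),v.min(),v.max())
```

```text
rot tool deg [0.25 0.07 0.  ]
pos [612.8  79.5 218.2] t 4.45 w 0.3 F [-0.5 -0.4  1. ] shift [  1.2  -0.2 103.2]
[102.62962698   0.95315806 220.10500647] [[334.46364578 239.01427328]
 [301.62798059 239.02152496]
 [316.31347307 261.49001277]]
0.64 913 300 332 217 246
```

View pics/w3.png

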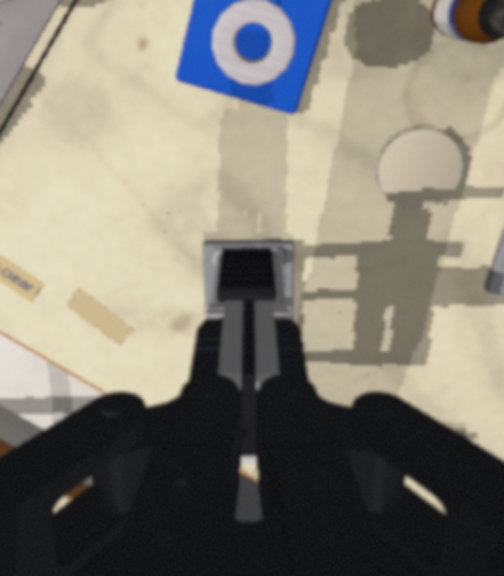

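The wrist close view shows the tab at about (316,232), matching the predicted top edge at rows 239–246. The fingers stay centred on it at u≈317, so I'll go down behind the tab.

>>> {"op": "carry_out", "data": {"motion": [{"linear":[0,0,40],"rotation":[0,0,0],"gripper":0},{"linear":[0,0,40],"rotation":[0,0,0],"gripper":0},{"linear":[0,0,24],"rotation":[0,0,0],"gripper":0},{"linear":[0,0,0],"rotation":[0,0,0],"gripper":0},{"linear":[0,0,0],"rotation":[0,0,0],"gripper":0}]}}

```text
clock: 5.05
eef_pos: [614.1, 79.2, 118.6]
tcp_rot: [-2.336, 2.098, -0.004]
force: [0.9, -0.0, 0.6]
grip_width: -0.0
```

>>> {"op": "carry_out", "data": {"motion": [{"linear":[0,8,0],"rotation":[0,0,0],"gripper":0},{"linear":[0,8,0],"rotation":[0,0,0],"gripper":0},{"linear":[0,8,0],"rotation":[0,0,0],"gripper":0},{"linear":[0,8,0],"rotation":[0,0,0],"gripper":0},{"linear":[0,0,0],"rotation":[0,0,0],"gripper":0}]}}

```text
clock: 5.55
eef_pos: [582.6, 76.0, 118.0]
tcp_rot: [-2.336, 2.097, -0.005]
force: [2.5, -1.1, 2.2]
grip_width: 0.1
```

Run:
```python
from h import *
delta(rk(39,0,115),YAW);s=robot.read_state();print(inrk(s['eef_pos']))
```

```text
rot tool deg [-0.23 -0.02 -0.01]
pos [582.6  76.  118. ] t 5.55 w 0.1 F [ 2.5 -1.1  2.2] shift [ 0.9 32.9  2.9]
[ 71.91169304   0.8957049  118.01465944]
```

>>> {"op": "carry_out", "data": {"motion": [{"linear":[0,8,1],"rotation":[0,0,0],"gripper":0},{"linear":[0,8,1],"rotation":[0,0,0],"gripper":0},{"linear":[0,0,0],"rotation":[0,0,0],"gripper":0}]}}

```text
clock: 5.85
eef_pos: [567.7, 74.2, 115.9]
tcp_rot: [-2.335, 2.097, -0.006]
force: [4.3, 0.1, 3.2]
grip_width: 0.0
```

>>> {"op": "carry_out", "data": {"motion": [{"linear":[0,6,0],"rotation":[0,0,0],"gripper":0},{"linear":[0,6,0],"rotation":[0,0,0],"gripper":0},{"linear":[0,0,0],"rotation":[0,0,0],"gripper":0}]}}

```text
clock: 6.15
eef_pos: [556.3, 72.9, 115.7]
tcp_rot: [-2.335, 2.096, -0.006]
force: [5.2, 0.3, 3.4]
grip_width: -0.1
```

Run:
```python
from h import *
delta(rk(39,0,115),YAW);s=robot.read_state();print(inrk(s['eef_pos']))
im=save('wrist','w4.png')
for q in robot.regions_of('wrist','ejector_tab')[:2]:
    v,u=np.nonzero(q['pixels']);print(round(q['confidence'],2),len(u),u.min(),u.max(),v.min(),v.max())
print(proj('wrist',[rk(x,0,137.5) for x in(29,21,40)],s))
robot.read_camera('side')
for q in robot.regions_of('side','ejector_tab')[:2]:
    v,u=np.nonzero(q['pixels']);print(round(q['confidence'],2),len(u),u.min(),u.max(),v.min(),v.max())
```

```text
rot tool deg [-0.31 -0.01 -0.04]
pos [556.3  72.9 115.7] t 6.15 w -0.1 F [5.2 0.3 3.4] shift [0.6 6.4 0.7]
[ 45.40529079   0.57906862 115.745316  ]
0.39 78 313 322 333 342
[[317.44972712 316.48119634]
 [317.4690993  330.4068286 ]
 [317.42195696 296.5261566 ]]
0.67 473 384 401 183 217
0.52 227 261 295 140 172
```

Force is rising along the spring. Pushing on in small steps to the stop.

>>> {"op": "carry_out", "data": {"motion": [{"linear":[0,4,0],"rotation":[0,0,0],"gripper":0},{"linear":[0,0,0],"rotation":[0,0,0],"gripper":0}]}}

```text
clock: 6.55
eef_pos: [552.8, 72.5, 115.8]
tcp_rot: [-2.334, 2.096, -0.006]
force: [5.7, -0.1, 3.2]
grip_width: -0.2
```

>>> {"op": "carry_out", "data": {"motion": [{"linear":[0,3,0],"rotation":[0,0,0],"gripper":0},{"linear":[0,0,0],"rotation":[0,0,0],"gripper":0}]}}

```text
clock: 6.75
eef_pos: [551.6, 72.3, 115.9]
tcp_rot: [-2.331, 2.094, -0.01]
force: [9.2, -0.3, 1.1]
grip_width: 0.0
```

>>> {"op": "carry_out", "data": {"motion": [{"linear":[0,2,0],"rotation":[0,0,0],"gripper":0},{"linear":[0,0,0],"rotation":[0,0,0],"gripper":0}]}}

```text
clock: 6.95
eef_pos: [551.5, 72.3, 116.0]
tcp_rot: [-2.329, 2.092, -0.013]
force: [12.8, 0.5, -2.7]
grip_width: 0.1
```

The slide is against its stop: the force jumped to 12.8 N and the TCP stayed put. I'll check that the stem came out, then back off and rise.

>>> {"op": "carry_out", "data": {"motion": [{"linear":[0,-9,0],"rotation":[0,0,0],"gripper":0},{"linear":[0,-30,0],"rotation":[0,0,0],"gripper":0},{"linear":[0,-35,0],"rotation":[0,0,0],"gripper":0},{"linear":[0,0,-40],"rotation":[0,0,0],"gripper":0},{"linear":[0,0,-45],"rotation":[0,0,0],"gripper":0.7},{"linear":[0,0,-45],"rotation":[0,0,0],"gripper":0.7},{"linear":[0,0,0],"rotation":[0,0,0],"gripper":0.7}]}}

```text
clock: 7.65
eef_pos: [621.0, 81.7, 250.4]
tcp_rot: [-2.333, 2.094, -0.007]
force: [-0.0, 1.3, 0.9]
grip_width: 43.0
```

Run:
```python
from h import *
delta(rk(-45,0,240),YAW);s=robot.read_state();print(inrk(s['eef_pos']))
for c in('top','side'):
    robot.read_camera(c)
    for t,p in(('stem',rk(-45,0,134)),('ejector_tab',rk(74,0,137))):
        print(c,t,'pred',proj(c,p))
        for q in robot.regions_of(c,t)[:2]:
            v,u=np.nonzero(q['pixels']);print(round(q['confidence'],2),len(u),u.min(),u.max(),v.min(),v.max())
```

```text
rot tool deg [-0.44  0.07 -0.  ]
pos [621.   81.7 250.4] t 7.65 w 43.0 F [-0.   1.3  0.9] shift [  2.4 155.7   9.2]
[110.67361421   2.38685912 250.40212742]
top stem pred [[271.39108779 240.60164795]]
top ejector_tab pred [[266.65733988 178.9501972 ]]
0.75 1462 350 387 165 217
0.61 202 318 357 268 275
side stem pred [[252.36979174 154.94013246]]
0.79 198 250 259 154 196
0.24 514 328 358 249 272
side ejector_tab pred [[312.13387465 136.89717552]]
0.64 324 289 315 135 165
0.25 2285 318 385 225 289
```

>>> {"op": "carry_out", "data": {"motion": [{"linear":[0,39,0],"rotation":[-0.4,0,0],"gripper":0.7},{"linear":[0,39,0],"rotation":[0,0,0],"gripper":0.7},{"linear":[0,39,0],"rotation":[0,0,0],"gripper":0.7},{"linear":[2,39,10],"rotation":[0,0,0],"gripper":0.7},{"linear":[0,0,0],"rotation":[0,0,0],"gripper":0.7},{"linear":[0,0,0],"rotation":[0,0,0],"gripper":0.7}]}}

```text
clock: 8.55
eef_pos: [461.3, 60.4, 233.4]
tcp_rot: [2.331, -2.094, -0.01]
force: [-0.2, 0.3, 1.1]
grip_width: 60.0
```

Run:
```python
from h import *
s=robot.read_state();delta(rk(-45,0,110),YAW);print(inrk(s['eef_pos']))
save('wrist','w5.png',(200,130,440,330),3)
print(proj('wrist',[rk(-45,0,134),rk(-45,0,94),s['eef_pos']],s))
for q in robot.regions_of('wrist','stem')[:2]:
    v,u=np.nonzero(q['pixels']);print(round(q['confidence'],2),len(u),u.min(),u.max(),v.min(),v.max())
```

```text
rot tool deg [ 0.61 -0.06 -0.05]
pos [461.3  60.4 233.4] t 8.55 w 60.0 F [-0.2  0.3  1.1] shift [ -1.7  -6.7 123.3]
[-50.37920318  -1.59400726 233.35310444]
[[314.70070054 190.52637663]
 [315.0429758  176.83291481]
 [316.3137722  261.48785718]]
0.65 549 306 325 156 196
```

View pics/w5.png

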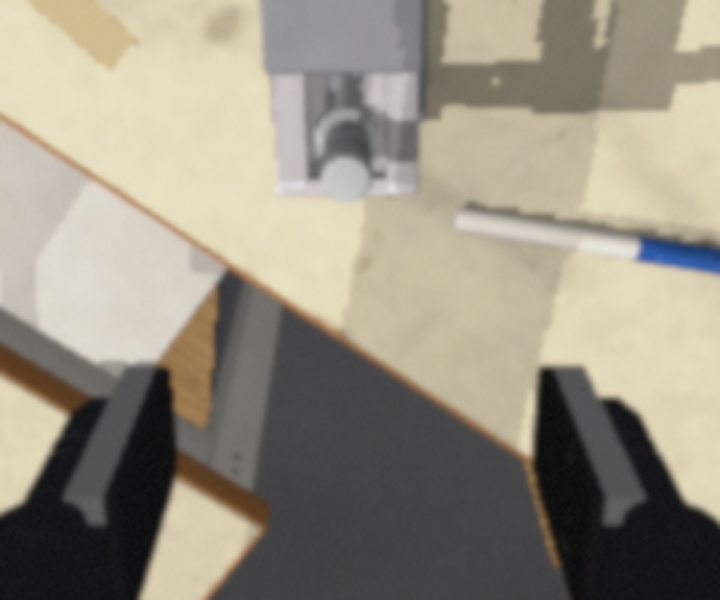

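The knob top is at (315,189), against a prediction of (315,190), so the stem stands at the open end. Going down over it next.

Run:
```python
from h import *
p=atz('wrist',315.3,189.3,134);print(p,inrk(p));delta((p[0],p[1],160),YAW)
```

```text
[470.54094659  63.29370169 134.        ] [-40.8647788    0.30027265 134.        ]
rot tool deg [ 0.35  0.04 -0.03]
pos [464.5  61.3 235.3] t 8.65 w 59.8 F [0.6 0.3 0.6] shift [-1.2 -6.7 75.2]
```

>>> {"op": "carry_out", "data": {"motion": [{"linear":[-1,-3,35],"rotation":[0,0,0],"gripper":0.7},{"linear":[0,0,35],"rotation":[0,0,0],"gripper":0.7},{"linear":[0,0,0],"rotation":[0,0,0],"gripper":0.7},{"linear":[0,0,0],"rotation":[0,0,0],"gripper":0.7},{"linear":[0,0,0],"rotation":[0,0,0],"gripper":0.7}]}}

```text
clock: 9.15
eef_pos: [468.1, 63.1, 167.0]
tcp_rot: [2.336, -2.097, -0.004]
force: [0.1, -0.3, 0.2]
grip_width: 59.5
```

Run:
```python
from h import *
s=robot.read_state();delta(rk(-44,0,102),YAW);print(inrk(s['eef_pos']))
save('wrist','w6.png')
print(proj('wrist',[rk(-44,0,134),rk(-44,0,94)],s))
for q in robot.regions_of('wrist','stem')[:2]:
    v,u=np.nonzero(q['pixels']);print(round(q['confidence'],2),len(u),u.min(),u.max(),v.min(),v.max())
    w=v>v.max()-10;print(u[w].min(),u[w].max())
delta(rk(-44,0,102),YAW)
```

```text
rot tool deg [ 0.19  0.04 -0.02]
pos [468.1  63.1 167. ] t 9.15 w 59.5 F [ 0.1 -0.3  0.2] shift [ 0.4  0.5 65. ]
[-43.28232903   0.3888793  166.98433973]
[[317.20806357 234.50062145]
 [317.32537432 210.45960003]]
0.85 984 306 329 193 243
307 328
0.68 13394 490 639 0 142
511 573
rot tool deg [ 0.17  0.   -0.03]
pos [467.9  62.9 167.1] t 9.25 w 60.1 F [-0.2 -0.3  0.5] shift [ 0.2  0.3 65.1]
```

>>> {"op": "carry_out", "data": {"motion": [{"linear":[0,0,25],"rotation":[0.2,0,0],"gripper":0.7},{"linear":[0,-1,25],"rotation":[0,0,0],"gripper":0.7},{"linear":[0,0,15],"rotation":[0,0,0],"gripper":0.7},{"linear":[0,0,0],"rotation":[0,0,0],"gripper":0.7},{"linear":[0,0,0],"rotation":[0,0,0],"gripper":0.7}]}}

```text
clock: 9.75
eef_pos: [467.6, 62.7, 101.2]
tcp_rot: [2.337, -2.098, -0.002]
force: [1.1, 0.1, 1.1]
grip_width: 59.5
```

>>> {"op": "carry_out", "data": {"motion": [{"linear":[0,0,0],"rotation":[0,0,0],"gripper":0},{"linear":[0,0,0],"rotation":[0,0,0],"gripper":0},{"linear":[0,0,0],"rotation":[0,0,0],"gripper":0},{"linear":[0,0,0],"rotation":[0,0,0],"gripper":0},{"linear":[0,0,0],"rotation":[0,0,0],"gripper":0},{"linear":[0,0,0],"rotation":[0,0,0],"gripper":0}]}}

```text
clock: 10.35
eef_pos: [467.4, 62.6, 101.0]
tcp_rot: [2.336, -2.098, -0.002]
force: [-1.7, -0.2, 5.9]
grip_width: 12.3
```

Run:
```python
from h import *
s=robot.read_state();delta(rk(-44,0,220),YAW);print(inrk(s['eef_pos']))
```

```text
rot tool deg [ 0.12 -0.02 -0.02]
pos [467.4  62.6 101. ] t 10.35 w 12.3 F [-1.7 -0.2  5.9] shift [   0.     0.2 -119. ]
[-4.41066173e+01 -2.90450137e-02  1.01013341e+02]
```

>>> {"op": "carry_out", "data": {"motion": [{"linear":[0,0,-5],"rotation":[0,0,0],"gripper":0},{"linear":[0,0,-15],"rotation":[0,0,0],"gripper":0},{"linear":[0,0,-25],"rotation":[0,0,0],"gripper":0},{"linear":[0,0,-30],"rotation":[0,0,0],"gripper":0},{"linear":[0,0,-30],"rotation":[0,0,0],"gripper":0},{"linear":[0,0,-20],"rotation":[0,0,0],"gripper":0},{"linear":[0,0,0],"rotation":[0,0,0],"gripper":0},{"linear":[0,0,0],"rotation":[0,0,0],"gripper":0}]}}

```text
clock: 11.15
eef_pos: [466.6, 62.4, 224.7]
tcp_rot: [2.335, -2.097, -0.004]
force: [0.2, -0.5, -1.1]
grip_width: 12.2
```

Run:
```python
from h import *
s=robot.read_state();print(s['eef_pos'],s['grip_width'],s['force'],s['clock'])
a=save('wrist','w7.png');b=robot.read_camera('side');c=robot.read_camera('top')
z=s['eef_pos'][2];e=s['eef_pos']
for n in('side','top'):
    print(n,proj(n,[e+[0,0,d] for d in(-86,-11,32)]))
    for q in robot.regions_of(n,'stem')[:2]:
        v,u=np.nonzero(q['pixels']);print(round(q['confidence'],2),len(u),u.min(),u.max(),v.min(),v.max())
o=np.zeros((600,800,3),np.uint8);o[:400,:400]=cv2.resize(a[200:400,220:420],(400,400));o[:400,400:]=cv2.resize(b[60:200,180:320],(400,400),interpolation=3)
cv2.imwrite('pics/c7.png',o[:400,:,::-1])
```

```text
[466.6101504   62.4186272  224.65178715] 12.162455755030079 [ 0.17154855 -0.50219181 -1.09855344] 11.15
side [[252.26322548 152.91360972]
 [248.73457946 117.61914871]
 [246.50726034  95.3166852 ]]
0.47 203 244 255 118 155
top [[271.17103159 240.41743375]
 [265.96777982 238.49285155]
 [262.47690463 237.20070819]]
0.37 1437 350 387 164 216
```

View pics/c7.png

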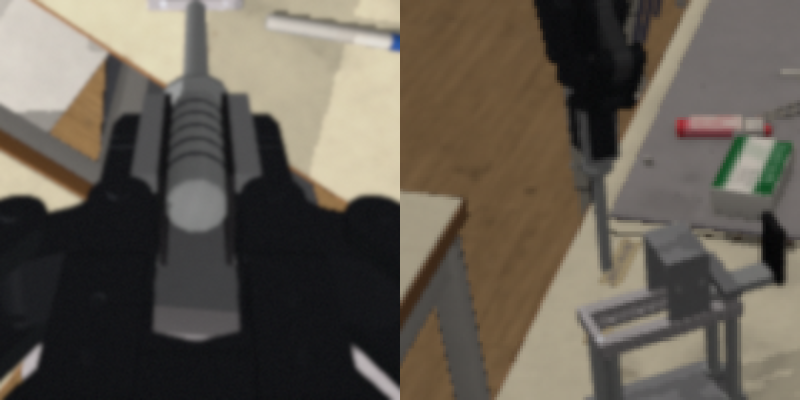

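The stem is held by its knob and hangs upright, clear of the rack. Moving above the stand.

Run:
```python
from h import *
delta((563,-134,225),YAW)
```

```text
rot tool deg [ 0.37  0.03 -0.01]
pos [465.9  62.4 223.6] t 11.4 w 12.5 F [ 0.2  0.5 -0.6] shift [205.8 -75.4  -2. ]
```

>>> {"op": "carry_out", "data": {"motion": [{"linear":[15,-5,0],"rotation":[0,0,0],"gripper":0},{"linear":[28,-10,0],"rotation":[0,0,0],"gripper":0},{"linear":[34,-13,0],"rotation":[0,0,0],"gripper":0},{"linear":[34,-13,0],"rotation":[0,0,0],"gripper":0},{"linear":[34,-13,0],"rotation":[0,0,0],"gripper":0},{"linear":[30,-11,0],"rotation":[0,0,0],"gripper":0},{"linear":[20,-7,0],"rotation":[0,0,0],"gripper":0},{"linear":[11,-3,0],"rotation":[0,0,0],"gripper":0}]}}

```text
clock: 12.2
eef_pos: [563.9, -137.5, 224.1]
tcp_rot: [2.331, -2.101, -0.005]
force: [-0.0, -0.0, -0.4]
grip_width: 12.4
```

>>> {"op": "carry_out", "data": {"motion": [{"linear":[0,0,0],"rotation":[0,0,0],"gripper":0},{"linear":[0,0,0],"rotation":[0,0,0],"gripper":0},{"linear":[0,0,0],"rotation":[0,0,0],"gripper":0},{"linear":[0,0,0],"rotation":[0,0,0],"gripper":0},{"linear":[0,0,0],"rotation":[0,0,0],"gripper":0}]}}

```text
clock: 12.7
eef_pos: [563.6, -133.0, 225.0]
tcp_rot: [2.338, -2.095, -0.003]
force: [0.2, -0.0, -0.0]
grip_width: 12.5
```

Run:
```python
from h import *
s=robot.read_state();delta((563,-134,225),YAW)
a=robot.read_camera('wrist');b=robot.read_camera('side')
e=s['eef_pos']
np.savez('s8.npz',a=a,b=b,e=e,r=s['tcp_rot'])
for n in('wrist','side'):print(n,proj(n,[e+[0,0,d] for d in(-86,-11,32)]+[[563,-134,80],[563,-134,35]],s))
o=np.zeros((600,800,3),np.uint8);o[:600,:400]=cv2.resize(a[110:260,270:370],(400,600),interpolation=3)
o[:600,400:]=cv2.resize(b[160:280,305:385],(400,600),interpolation=3)
cv2.imwrite('pics/c8.png',o[:,:,::-1])
```

```text
rot tool deg [ 0.19 -0.    0.09]
pos [ 563.6 -133.   225. ] t 12.7 w 12.5 F [ 0.2 -0.  -0. ] shift [1.  0.7 0. ]
wrist [[316.7690899  203.37260231]
 [316.39605929 251.01337443]
 [316.00210388 301.30637905]
 [317.95394394 182.39471856]
 [317.92009893 170.54207774]]
side [[344.12296139 213.10687772]
 [346.70047565 176.72023263]
 [348.35322001 153.37677521]
 [342.2436833  238.98759019]
 [340.99289516 256.65277745]]
```

View pics/c8.png

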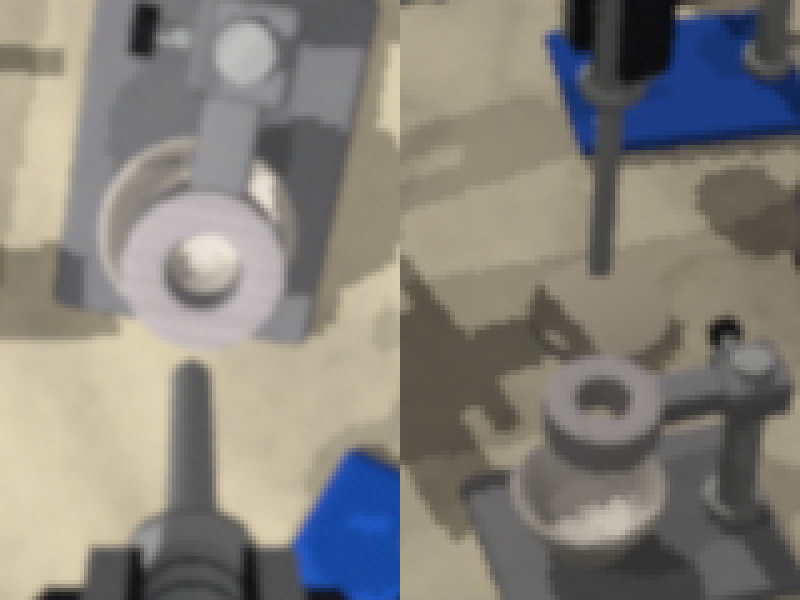

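Left (wrist): ring mouth centre at px (320.5,176.8), tip at (317.5,203.7). Right (side): ring mouth at (345.6,238.8), tip at (344.6,214). The tip agrees with the TCP prediction to about 1 px.

Run:
```python
from h import *
z=np.load('s8.npz');st=dict(eef_pos=z['e'],tcp_rot=z['r'])
print('bore wrist',atz('wrist',320.45,176.75,80,st),'side',atz('side',345.6,238.8,80))
print('tip wrist',atz('wrist',317.5,203.7,139,st),'side',atz('side',344.6,213.9,139),'tcp',z['e'])
print('top bore',proj('top',[566,-136,80]))
delta((566,-136,200),YAW)
```

```text
bore wrist [ 568.77186814 -135.73381213   80.        ] side [ 568.36555623 -135.46765449   80.        ]
tip wrist [ 563.35084676 -133.56028788  139.        ] side [ 563.61862631 -134.80297202  139.        ] tcp [ 563.56889799 -132.96876796  225.03111235]
top bore [[372.65189599 195.02907173]]
rot tool deg [ 0.19 -0.01  0.04]
pos [ 563.7 -133.6  225. ] t 12.8 w 12.1 F [-0.1  0.4 -0.8] shift [ 2.7 -2.2 25. ]
```

>>> {"op": "carry_out", "data": {"motion": [{"linear":[1,-2.5,0],"rotation":[0,0,0],"gripper":0},{"linear":[1,-2.4,0],"rotation":[0,0,0],"gripper":0},{"linear":[0,0,15],"rotation":[0,0,0],"gripper":0},{"linear":[0,0,15],"rotation":[0,0,0],"gripper":0},{"linear":[0,0,10],"rotation":[0,0,0],"gripper":0},{"linear":[0,0,0],"rotation":[0,0,0],"gripper":0},{"linear":[0,0,0],"rotation":[0,0,0],"gripper":0},{"linear":[0,0,0],"rotation":[0,0,0],"gripper":0}]}}

```text
clock: 13.6
eef_pos: [569.1, -135.6, 185.2]
tcp_rot: [2.336, -2.097, -0.002]
force: [0.3, 0.0, -1.0]
grip_width: 12.3
```

>>> {"op": "carry_out", "data": {"motion": [{"linear":[0,0,0],"rotation":[0,0,0],"gripper":0},{"linear":[0,0,0],"rotation":[0,0,0],"gripper":0},{"linear":[0,0,0],"rotation":[0,0,0],"gripper":0},{"linear":[0,0,0],"rotation":[0,0,0],"gripper":0}]}}

```text
clock: 14.0
eef_pos: [568.8, -135.7, 185.1]
tcp_rot: [2.336, -2.097, -0.003]
force: [-0.5, -0.1, -0.2]
grip_width: 12.2
```

```bash
cat > look.py <<'E'
import sys
from h import *
s=robot.read_state();delta((568.6,-135.6,115),YAW)
a=robot.read_camera('wrist');b=robot.read_camera('side')
e=s['eef_pos'];np.savez(sys.argv[1]+'.npz',a=a,b=b,e=e,r=s['tcp_rot'])
for n in('wrist','side'):print(n,proj(n,[e+[0,0,d] for d in(-86,-11,32)]+[[568.6,-135.6,80]],s))
o=np.zeros((600,800,3),np.uint8);o[:600,:400]=cv2.resize(a[110:260,270:370],(400,600),interpolation=3)
o[:600,400:]=cv2.resize(b[160:280,305:385],(400,600),interpolation=3)
cv2.imwrite('pics/'+sys.argv[1]+'.png',o[:,:,::-1])
E
python3 look.py c9
```

```text
rot tool deg [ 0.18 -0.01 -0.02]
pos [ 568.8 -135.7  185.1] t 14.0 w 12.2 F [-0.5 -0.1 -0.2] shift [-0.1 -0.  70.1]
wrist [[316.75194656 203.40432819]
 [316.39266854 251.01989077]
 [316.01320687 301.28911948]
 [316.68971717 195.5975997 ]]
side [[346.50238863 230.9277359 ]
 [349.15255292 197.12003805]
 [350.84515279 175.51704557]
 [345.76247825 238.82107154]]
```

View pics/c9.png

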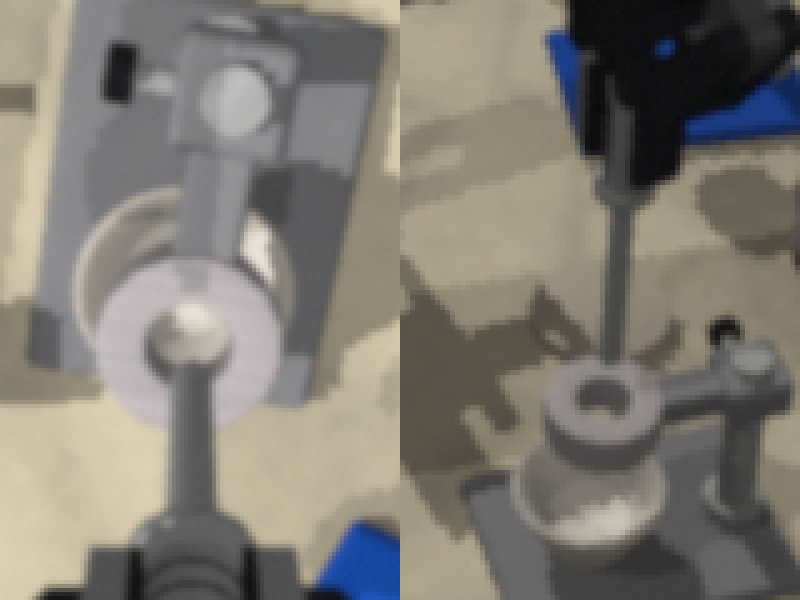

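Stem and ring agree within about 1 mm in both views: ring centre (317,194) against a predicted (317,196), and tip u 317.6. Lowering straight down.

>>> {"op": "carry_out", "data": {"motion": [{"linear":[0,0,8],"rotation":[0.15,0,0],"gripper":0},{"linear":[0,0,10],"rotation":[0,0,0],"gripper":0},{"linear":[0,0,10],"rotation":[0,0,0],"gripper":0},{"linear":[0,0,10],"rotation":[0,0,0],"gripper":0},{"linear":[0,0,7],"rotation":[0,0,0],"gripper":0},{"linear":[0,0,0],"rotation":[0,0,0],"gripper":0},{"linear":[0,0,0],"rotation":[0,0,0],"gripper":0},{"linear":[0,0,0],"rotation":[0,0,0],"gripper":0}]}}

```text
clock: 14.9
eef_pos: [569.2, -135.7, 140.3]
tcp_rot: [2.338, -2.099, 0.001]
force: [-0.5, 0.9, -0.4]
grip_width: 12.2
```

```bash
python3 look.py c10
```

```text
rot tool deg [-0.02 -0.02 -0.02]
pos [ 569.2 -135.7  140.3] t 14.9 w 12.2 F [-0.5  0.9 -0.4] shift [-0.2  0.6 25.3]
wrist [[316.73915571 203.75664464]
 [316.38990406 251.08161268]
 [316.02078745 301.07657215]
 [316.4022898  217.25240122]]
side [[345.30279652 249.01293409]
 [347.7669113  217.77685119]
 [349.33413167 197.90096955]
 [345.76247825 238.82107154]]
```

View pics/c10.png

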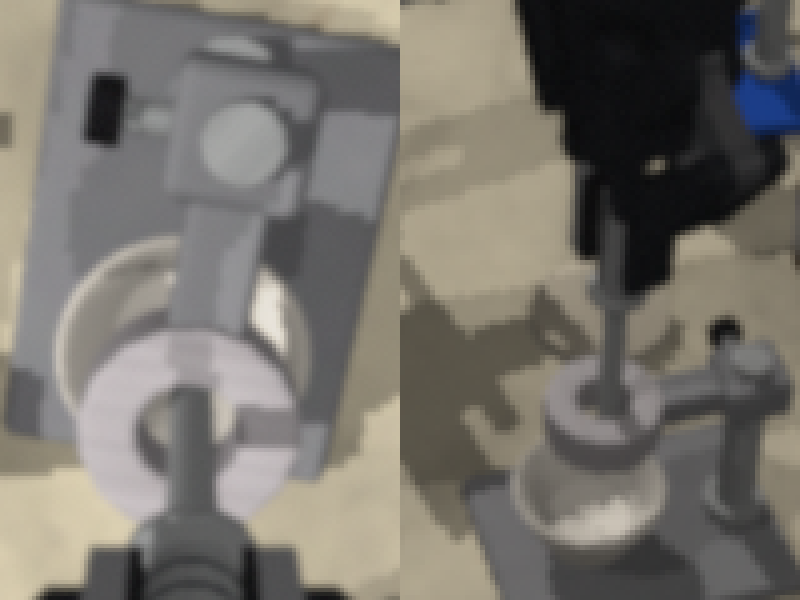

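Run:
```python
import numpy as np
a=np.load('c10.npz');b=a['b'].astype(int).mean(2).round().astype(int)
print('side rows 219-245, cols 330-362')
for r in range(220,246,2):print(r,b[r,330:362])
w=a['a'].astype(int).mean(2).round().astype(int)
print('wrist cols 286-350')
for r in (205,210,214,218,222,226,230,234):print(r,w[r,286:350])
```

```text
side rows 219-245, cols 330-362
220 [122  98  80  77  79  84 100 124 137 137 137 135 127 108  90  84  82  80
  77  73  70  70  73  89 114 129 130 129 128 129 133 134]
222 [111  88  78  77  77  78  79  98 121 133 135 135 134 132 126 106  78  70
  70  71  88 108 117 123 128 128 128 128 125 126 132 133]
224 [ 78  72  75  78  78  78  78  78  82  97 110 122 131 132 129 109  80  72
  69  74 104 126 128 128 127 127 127 125 113  94 100 113]
226 [ 79  73  70  82 100 107  97  82  79  79  81  97 118 128 131 113  80  74
  73  81 107 125 127 126 126 126 124 113  90  79  84 110]
228 [ 83  81  75  73  81 100 113 112  95  82  80  81  85 106 120 102  78  74
  73  80 106 123 125 124 119 110  97  83  79  78  82 109]
230 [ 83  83  84  83  82  78  75  80  81  78  81  84  90  95 102  95  77  73
  73  85 103 109 105  97  85  80  81  83  85  98 116 126]
232 [ 87  87  91 114 133 134 124 110 110 121 127 134 141 140 125  95  77  73
  75  96 116 114 100  89  84  83  85  97 110 114 124 132]
234 [133 134 135 135 137 140 142 143 143 144 142 140 140 137 119  89  75  73
  76 107 135 140 135 123 113 110 106 104 113 1
[... 2125 characters left out ...]
102  92  91 102 113 115 111 104  98  92  89  87  87  89
  89  97 114 130 148 166 181 189 190 190 190 190 190 190 189 189 189 188
 185 176 160 143 138 140 140 139 135 123]
230 [198 198 198 200 200 201 198 195 193 191 190 189 189 188 187 186 186 184
 185 183 182 180 176 171 164 149 133 118 110 103  97  91  90  88  87  87
  92 119 159 181 190 192 193 193 193 193 192 192 192 191 190 190 188 183
 175 167 163 162 159 156 154 151 150 155]
234 [195 196 196 197 197 198 199 199 199 199 198 198 197 196 197 195 194 193
 193 192 191 191 190 189 180 159 135 119 109 100  96  92  89  88  87  87
  90 112 150 176 184 187 186 186 186 187 184 185 185 182 178 175 173 173
 174 173 173 172 173 172 173 173 174 175]
```

>>> {"op": "carry_out", "data": {"motion": [{"linear":[0,0,-15],"rotation":[0,0,0],"gripper":0},{"linear":[0,0,-15],"rotation":[0,0,0],"gripper":0},{"linear":[0,0,-14],"rotation":[0,0,0],"gripper":0},{"linear":[0,0,0],"rotation":[0,0,0],"gripper":0}]}}

```text
clock: 15.4
eef_pos: [571.4, -136.0, 188.0]
tcp_rot: [-2.336, 2.097, -0.009]
force: [1.1, -0.4, -0.6]
grip_width: 12.8
```

Run:
```python
from h import *
s=robot.read_state();print(s['qpos'].round(2),s['eef_pos'])
```

```text
[ 0.56  0.35 -0.47  1.78  0.18  1.05 -1.44] [ 571.37495425 -135.99945704  187.95532948]
```

>>> {"op": "carry_out", "data": {"motion": [{"linear":[0,0,0],"rotation":[0,0,-7.5],"gripper":0},{"linear":[0,0,0],"rotation":[0,0,-7.5],"gripper":0},{"linear":[0,0,0],"rotation":[0,0,-7.5],"gripper":0},{"linear":[0,0,0],"rotation":[0,0,-7.5],"gripper":0},{"linear":[0,0,0],"rotation":[0,0,-7.5],"gripper":0},{"linear":[0,0,0],"rotation":[0,0,-7.5],"gripper":0}]}}

```text
clock: 16.0
eef_pos: [568.5, -135.7, 183.9]
tcp_rot: [2.965, -1.036, -0.001]
force: [-0.4, -0.3, -0.4]
grip_width: 12.5
```

>>> {"op": "carry_out", "data": {"motion": [{"linear":[0,0,0],"rotation":[0,0,-7.5],"gripper":0},{"linear":[0,0,0],"rotation":[0,0,-7.5],"gripper":0},{"linear":[0,0,0],"rotation":[0,0,-7.5],"gripper":0},{"linear":[0,0,0],"rotation":[0,0,-7.5],"gripper":0},{"linear":[0,0,0],"rotation":[0,0,-7.5],"gripper":0},{"linear":[0,0,0],"rotation":[0,0,-7.5],"gripper":0}]}}

```text
clock: 16.6
eef_pos: [568.5, -135.8, 183.9]
tcp_rot: [3.136, 0.177, -0.001]
force: [-0.3, 0.4, 0.1]
grip_width: 12.3
```

>>> {"op": "carry_out", "data": {"motion": [{"linear":[0,0,0],"rotation":[0,0,0],"gripper":0},{"linear":[0,0,0],"rotation":[0,0,0],"gripper":0},{"linear":[0,0,0],"rotation":[0,0,0],"gripper":0},{"linear":[0,0,0],"rotation":[0,0,0],"gripper":0},{"linear":[0,0,0],"rotation":[0,0,0],"gripper":0}]}}

```text
clock: 17.1
eef_pos: [568.6, -135.6, 183.8]
tcp_rot: [3.137, 0.168, -0.001]
force: [0.7, 0.0, -2.2]
grip_width: 12.2
```

```bash
cat > look2.py <<'E'
import sys
from h import *
s=robot.read_state();print(s['eef_pos'],s['clock'],s['grip_width']);M=R.from_rotvec(s['tcp_rot']).as_matrix();print('tool z',M[:,2].round(4))
a=robot.read_camera('wrist');b=robot.read_camera('side');e=s['eef_pos'];np.savez(sys.argv[1]+'.npz',a=a,b=b,e=e,r=s['tcp_rot'])
th=np.linspace(0,2*np.pi,72,endpoint=False)
for n,im in(('wrist',a),('side',b)):
    K=im.mean(2).astype(np.float32)
    gx=np.abs(cv2.Sobel(cv2.GaussianBlur(K,(0,0),.7),cv2.CV_32F,1,0));gy=np.abs(cv2.Sobel(cv2.GaussianBlur(K,(0,0),.7),cv2.CV_32F,0,1));g=np.minimum(np.hypot(gx,gy),120)
    best=[]
    for dx in np.arange(-5,5.1,.5):
        for dy in np.arange(-5,5.1,.5):
            c=np.array([568.8+dx,-135.7+dy,80]);P=np.r_[[c+[q*np.cos(t),q*np.sin(t),0] for q in(9,20) for t in th]]
            p=proj(n,P,s).astype(np.float32);best.append((cv2.remap(g,p[:,0],p[:,1],cv2.INTER_LINEAR).mean(),c[0],c[1]))
    best.sort();print(n,'bore fit',np.round(best[-4:],1).tolist())
    print(n,'axis',proj(n,[e+M[:,2]*d for d in(86,11,-32)]+[[568.8,-135.7,80]],s).round(1).tolist())
    sl=cv2.resize
o=np.zeros((600,800,3),np.uint8);o[:600,:400]=cv2.resize(a[110:260,270:370],(400,600),interpolation=3)
o[:600,400:]=cv2.resize(b[160:280,305:385],(400,600),interpolation=3)
cv2.imwrite('pics/'+sys.argv[1]+'.png',o[:,:,::-1])
# rod edges in wrist rows
K=cv2.GaussianBlur(a.mean(2).astype(np.float32),(0,0),.7);G=cv2.Sobel(K,cv2.CV_32F,1,0)
for r in range(206,238,4):
    L=300+G[r,300:318].argmin();Rr=318+G[r,318:335].argmax();print(r,L,Rr,(L+Rr)/2,end='; ')
E
python3 look2.py c11
```

```text
[ 568.63929972 -135.59979923  183.84016091] 17.1 12.235416561777464
tool z [-9.e-04 -2.e-04 -1.e+00]
wrist bore fit [[80.3, 567.3, -135.2], [80.3, 567.8, -135.2], [81.2, 567.3, -135.7], [81.6, 567.8, -135.7]]
wrist axis [[318.0, 203.0], [318.1, 250.1], [318.2, 300.0], [318.3, 195.7]]
side bore fit [[99.6, 567.3, -136.2], [99.7, 567.3, -135.7], [99.9, 567.8, -136.2], [100.2, 567.8, -135.7]]
side axis [[346.3, 231.5], [349.0, 197.7], [350.7, 176.1], [345.9, 238.8]]
206 312 323 317.5; 210 312 323 317.5; 214 312 323 317.5; 218 311 334 322.5; 222 300 331 315.5; 226 305 334 319.5; 230 303 334 318.5; 234 301 324 312.5;
```

View pics/c11.png

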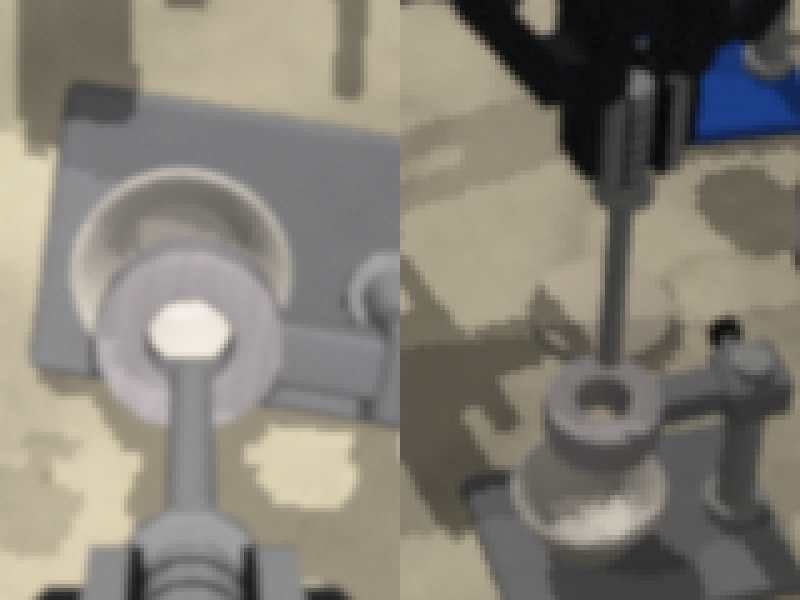

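Seen from the side turned by 90°, ring centre u≈317.0 and rod u≈317.5, and the ring fit puts the bore at x≈567.6, y≈-135.7. I'll shift 0.7 mm and lower to the final height.

>>> {"op": "carry_out", "data": {"motion": [{"linear":[-0.7,-0.4,0],"rotation":[0,0,0],"gripper":0},{"linear":[0,0,8],"rotation":[0,0,0],"gripper":0},{"linear":[0,0,11],"rotation":[0,0,0],"gripper":0},{"linear":[0,0,11],"rotation":[0,0,0],"gripper":0},{"linear":[0,0,11],"rotation":[0,0,0],"gripper":0},{"linear":[0,0,11],"rotation":[0,0,0],"gripper":0},{"linear":[0,0,10],"rotation":[0,0,0],"gripper":0},{"linear":[0,0,5],"rotation":[0,0,0],"gripper":0}]}}

```text
clock: 18.0
eef_pos: [567.0, -135.2, 115.1]
tcp_rot: [-3.136, -0.169, 0.005]
force: [0.4, -0.7, -0.4]
grip_width: 12.1
```

>>> {"op": "carry_out", "data": {"motion": [{"linear":[0,0,2],"rotation":[0,0,0],"gripper":0},{"linear":[0,0,0],"rotation":[0,0,0],"gripper":0},{"linear":[0,0,0],"rotation":[0,0,0],"gripper":0},{"linear":[0,0,0],"rotation":[0,0,0],"gripper":0},{"linear":[0,0,0],"rotation":[0,0,0],"gripper":0},{"linear":[0,0,0],"rotation":[0,0,0],"gripper":0}]}}

```text
clock: 18.6
eef_pos: [568.0, -135.4, 115.1]
tcp_rot: [3.137, 0.169, -0.001]
force: [0.3, 0.2, 0.2]
grip_width: 12.2
```

```bash
python3 look2.py c12
```

```text
[ 568.02802596 -135.37879956  115.12431634] 18.6 12.167170738856507
tool z [-3.e-04 -3.e-04 -1.e+00]
wrist bore fit [[80.8, 567.3, -136.2], [80.9, 567.8, -136.2], [80.9, 567.8, -135.7], [81.1, 567.3, -135.7]]
wrist axis [[318.0, 203.0], [318.1, 250.1], [318.2, 300.0], [319.2, 231.8]]
side bore fit [[91.6, 567.3, -136.2], [91.6, 567.3, -135.7], [91.6, 567.8, -136.2], [91.7, 567.8, -135.7]]
side axis [[343.8, 258.7], [346.2, 228.8], [347.6, 209.8], [345.9, 238.8]]
206 314 318 316.0; 210 313 328 320.5; 214 312 327 319.5; 218 312 322 317.0; 222 312 323 317.5; 226 311 323 317.0; 230 303 332 317.5; 234 303 332 317.5;
```

Run:
```python
from h import *
b=np.load('c12.npz')['b'].astype(int).mean(2).round().astype(int)
for r in range(230,246,2):print(r,b[r,332:360])
print(proj('side',[[568.0,-135.4,z] for z in(90,85,80)]).round(1).tolist())
s=robot.read_state();print(s['force'].round(1),np.abs(s['joint_velocities']).max().round(4),s['grip_width'])
```

```text
230 [102 104  95  82  79  82  83  80  76  74  70  65  67  66  65  67  70  71
  72  81  91  93  86  81  82  84  86  99]
232 [ 93 116 135 136 125 107 102 108 113 110 100  81  68  67  68  69  72  77
  85  92  94  88  85  85  86  99 111 116]
234 [136 137 139 138 134 128 126 125 125 123 120 104  75  64  65  71  92 114
 122 123 122 118 112 110 108 106 115 121]
236 [138 138 135 130 127 124 123 122 118 105  91  77  66  65  67  71  82 100
 117 124 124 124 123 120 113 104 101 100]
238 [136 135 131 128 126 124 121 115  95  75  72  67  62  64  68  70  67  66
  81 110 126 125 124 122 116 106  99  98]
240 [132 120 116 125 125 125 123 114  94  74  68  65  62  65  68  69  64  63
  76 110 128 126 125 123 119 105  87  79]
242 [131 111 102 118 123 124 125 122 116 108  98  78  67  68  71  72  72  70
  95 120 125 125 124 122 109  82  62  57]
244 [130 109  77  81 103 119 123 125 123 122 122 119 114 110  96  77  72  73
  77  92 112 122 120 110  91  75  74  77]
[[345.7, 234.7], [345.5, 236.8], [345.4, 238.8]]
[-0.1 -0.6 -0.7] 0.0028 12.360036712318887
```

```bash
python3 -c "
from rig import robot
print(robot.hand_in())"
```

```text
the job is handed in; nothing more can be done
None
```

The job is handed in at about 18.7 s on the robot's clock, with the stem still held upright in the ring. The interface gives no verdict, so success rests on my own last checks.

- **Ejector:** I pushed the tab until it hit the hard stop. The force rose to about 13 N while the tool no longer moved, and the next wrist picture showed the stem at the open end.
- **Stem:** I gripped it by the knob, lifted it well clear of the ring, centred it over the bore and lowered it. By my estimate the tip is at about z = 29 mm, against the mortar's rim at 35 mm.

Last checks:
- **Centring across the ring:** the rod is within about 0.3 px of the hole centre in the wrist view and about 0.4 px in the side view, which is well under 1 mm. These two views mostly measure the x direction.
- **Centring in y:** the ring fits put the bore near (567.6, -135.8) mm, with the tool at (568.0, -135.4) mm.
- **Upright, still and not touching:** the tool's tilt is below 0.001 rad. Wrist forces are under 1 N, about the level of the sensor noise, so nothing suggests contact. The joints are practically at rest.
- **Grip:** the gripper reads about 12.2 mm, although the knob is given as 14 mm. The stem showed no sign of slipping.

What disagreed or went unchecked:
- Before the last correction, the side and wrist views disagreed by about 1–2 mm along x. I turned the gripper 90° to settle it.
- The final picture could not be viewed because the limit of 12 was reached, so the last check used pixel values only.
- I did not re-measure the mortar, dropper bottle, petri dish and marker at the end; no move came near the bottle, dish or marker.

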